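Load a bar into the cross-drilling jig

TASK

Load the black bar into the green drilling jig: push it by its side with the fingertips so that it rolls along the bench, up the ramp and drops into the V, then push it endwise along the V, under the drill bush, until its end rests against the stop screw. Push gently, do not grip, lift or carry the bar at any time, leave it lying in the V, and do not disturb the other things on the bench.

Things in the scene. Friction and masses are not known exactly. Their poses are not given: they have to be found in the camera images.
- bar: Black solid round bar of slippery plastic, 32 mm diameter, 160 mm long, 0.14 to 0.23 kg. Origin: its centre; x along its length (y, z turn as it rolls). Starts lying on the bench (origin 16 mm up) before the ramp, within 0.2 rad of the V's direction, far end at least 65 mm short of the stop screw. A light push rolls it; it does not run on by itself, and rolls back down the ramp if let go.
- jig: Green printed drilling jig screwed to the bench, 247 mm long. Origin on the bench under the V's bottom line; x along the V to the stop screw, y from the V towards the ramp, z up. V: 90 degrees, x -100 to 135 mm, bottom at y 0; near face rises to the lip, far face to y -28, z 28 mm; behind it the body is 28 mm high to y -46, then a 12 mm high screwed flange to y -66.
- lip (a point): Top edge of the V's near face, at jig (0, 13, 13) mm; the lip runs along the whole V. A bar rolling over it has its centre 29 mm up. Behind it a level land goes to y 17 mm, where the ramp begins.
- ramp_foot (a point): Where the ramp meets the bench, at jig (0, 87, 0) mm. The ramp slopes evenly up to 13 mm height at jig y 17 mm and covers jig x -100 to 75 mm.
- bush (a point): Lower end of the steel drill bush over the V, at jig (100, 0, 43) mm. Its green arm (jig x 85 to 115 mm) stands on the far jaw and reaches over the V to y 29 mm; underside 46 mm, top 66 mm above the bench. A bar lying in the V (top 39 mm up) passes under it.
- seat (a point): Where the bar's centre must end, at jig (50, 0, 22.6) mm; axes as the jig's. A bar lying in the V always has its centre at y 0 and 22.6 mm above the bench.
- stop_face (a point): Centre of the flat steel tip (15 mm diameter) of the stop screw, facing along the V to -x, at jig (130, 0, 22.6) mm. The bar's far end has to rest against it. The green end plate behind it (jig x 135 to 147 mm) is 36 mm high.
- calipers: Bystander: calipers, 220 mm long, 80 mm wide, 12 mm thick, lying behind the jig's far jaw. Origin under the middle, x along the beam.
- oil_bottle: Bystander: white oil bottle with a red cap, 44 mm in diameter, 115 mm tall, standing to the side of the ramp beyond the bar's far end. Origin in the middle of its foot.
- screwdriver: Bystander: screwdriver with an orange handle, 190 mm long, 26 mm thick, lying on the bench behind the bar, on the side away from the jig. Origin under its middle.
- pulley: Bystander: blue printed pulley, 54 mm in diameter, 26 mm tall, lying flat on the bench near the near end of the ramp. Origin in the middle of its underside.
Mind the look-alikes: they are no part of the job. There is more than one size of the bar; the one meant has the size given above.

How it is judged:
By the outcome, as a careful person would: the job done as asked, in the order asked, and still so for the second after the job is handed in, with the robot touching nothing.
It also fails if it takes over 48 s, if anything falls off the work surface, if the arm or the gripper's body presses on something with over 40 N, if the wrist force passes 120 N, or if a joint passes its speed limit or range.

ROBOT

A 6-joint arm with a two-finger parallel gripper is mounted at the origin on the work surface. World frame = base frame: x ahead of the robot, y to its left, z up, the work surface at z = 0. Lengths are in m, angles in degrees, forces in N, time in s.
With the tool pointing down it reaches from about 0.375 to 0.9 m from the base axis. Payload 3.1 kg.
Tool frame: the origin (TCP) lies at the very end of the fingers, on their centre line; the grasp point (between the pads) lies 19 mm behind it (bot.tcp_to_grasp is the distance from the TCP to the grasp point, in m); z points along the fingers, y is the direction in which the jaws open and shut (so a half turn about z gives the same grasp; the last joint's range is limited). The gripper opens to 87 mm and grips with 3 to 60 N. Pads are 19 mm wide; open, the fingers measure 117 mm over their backs; the gripper's body (75 mm by 190 mm) begins 51 mm behind the grasp point.
Start: joints at [52.855, 30.224, 82.088, -0, 67.689, -10.227], TCP at [0.283, 0.557, 0.188] pointing down, gripper open.
Joint ranges: [-176.69, 176.69], [-43.24, 126.21], [12.49, 139.97], [-82, 262], [0, 151.66], [-163.58, 163.58]. Speed limits (degrees/s): [159.86, 159.86, 180, 180, 180, 180].

INTERFACE

Orientations are given as a 3x3 rotation matrix whose columns are the frame's x, y, z axes.
In Python, from rig import telemetry, eyes, order, bot gives the robot as it stands. The module is installed in compiled form; this text tells all that it offers.
- The arm moves only by the tool servo_tool, never from a script. Its argument "targets" is a list of rows, each a list of 2 entries, a list of its own where there are three numbers: the shift along the tool's x, y, z in m, then the turn, a rotation vector about the tool's x, y, z in rad. In form: [[[tx, ty, tz], [wx, wy, wz]], ...]. A call has 1 to 12 rows; each row is the pose to reach, as a shift and turn from the pose commanded when the call began, along the tool's axes at that moment; what a row does not reach only later rows make up. A row lasts 1/8 s, in which the tool goes at most 62.5 mm and 10.7 degrees, less where a joint would pass 70% of its speed; a pose out of reach is approached as far as the arm can. A call with a gripper value outside its range is refused whole. "gripper" is the finger opening in m, from 0 to 0.087, set as the call begins (left out, the last holds). The fingers move at their own pace and stop on an object; the grip force is fixed at half the most. Time passes only in rows, so rows that repeat a pose let the fingers close. It gives the time, the measured TCP pose, the force and the opening at its end, in the units of the state.
- telemetry.read_state(): the state, without advancing time (a new reading comes with each control period).
- eyes.capture(name): name is "scene" or "top" or "wrist"; returns a dict with "pixels" (420x560x3 uint8, blue, green, red), "intrinsics" (3x3 intrinsics, pixels), "extrinsics" (4x4, takes a point from camera to world coordinates); the wrist camera has in their place "T_tool_cam" (4x4, takes a point from camera to tool coordinates, whose origin is the TCP and whose axes are the flange's). Camera axes: x right, y down, z forward; pixel columns grow to the right and rows downward; lengths in m; the calibration is good to about 2 mm. A picture is of the moment at which its call begins: read the wrist's pose just before it. There is no depth.
- order.hand_in(): hands the job in, once; it reports no verdict.
The state is a dict: "time_s": time; "joint_positions": joint angles; "qvel": joint speeds; "tau": joint torques, N m; "position": TCP position; "tcp_rot": TCP orientation; "force": force on the tool from outside, world axes, zero at the start; "moment": the same for the moment, N m; "opening": opening from 0.0 (shut) to 1.0 (fully open).
Only numpy, scipy, OpenCV 4.12 (cv2) and the standard library are available. Lean on these libraries where they do the work, as an engineer would, in place of code of your own. Each camera call takes 0.05 s, during which the arm holds its last target. There are 200 camera calls.

## Working session

There is one attempt and no reset: what is moved stays moved. The work goes in short steps, Python scripts to look and compute and a tool call to move; the robot and the scene stay as the last step left them, time stands still between calls to the robot, and variables do not carry over. Pictures are saved under pics/ and viewed, about 8 in all and at most 12, crops included, and the job is handed in when it is done.

Besides the shell and the picture viewer there is one more tool, called after ">>>" as name(argument=value, ...), one argument or row to a line, values as JSON. servo_tool: Moves the arm, as the interface text tells. Its arguments: {"type":"object","properties":{"targets":{"type":"array","items":{"type":"array"}},"gripper":{"type":"number"}},"required":["targets"]}

```bash
mkdir -p pics
python3 - <<'E'
from rig import telemetry, eyes, bot
import cv2, numpy as np, pickle
s=telemetry.read_state(); print(s)
for n in ("scene","top"):
    d=eyes.capture(n); cv2.imwrite(f"pics/{n}0.png",d["pixels"]); pickle.dump(d,open(f"{n}.pkl","wb")); print(n,d["intrinsics"],d["extrinsics"])
E
```

```text
{'time_s': 0.0, 'joint_positions': array([ 5.28548589e+01,  3.02790327e+01,  8.21572369e+01, -2.67585537e-03,
        6.76901790e+01, -1.02271570e+01]), 'qvel': array([ 0.03365321,  0.05694517,  0.00947181, -0.03574493, -0.13120425,
        0.00834087]), 'tau': array([-7.43627988e-04, -4.40040386e+01, -1.76593119e+01,  6.33063563e-02,
        5.83057408e-02, -1.19723400e-04]), 'position': array([0.28242608, 0.55662366, 0.1866663 ]), 'tcp_rot': array([[-8.91663295e-01,  4.52697341e-01, -1.29819119e-03],
       [ 4.52699067e-01,  8.91661577e-01, -1.78526185e-03],
       [ 3.49363910e-04, -2.17954240e-03, -9.99997564e-01]]), 'force': array([ 1.23044846, -0.08685901,  0.9603259 ]), 'moment': array([-0.01508358,  0.01989254, -0.00063443]), 'opening': 0.9957364391404916}
scene [[520.12310947   0.         274.62535186]
 [  0.         520.12310947 208.65986017]
 [  0.           0.           1.        ]] [[ 0.60758918  0.59659872 -0.52431418  1.17450169]
 [ 0.79424934 -0.45486057  0.40282731 -0.51233507]
 [ 0.00183641 -0.6611897  -0.7502165   1.01525805]
 [ 0.          0.          0.          1.        ]]
top [[437.49623474   0.         277.56495349]
 [  0.         437.49623474 203.37116214]
 [  0.           0.           1.        ]] [[-0.06307454 -0.97725205  0.20248467  0.32522713]
 [-0.99799189  0.06057978 -0.01850097  0.01659336]
 [ 0.00581363 -0.203245   -0.97911065  0.96093197]
 [ 0.          0.          0.          1.        ]]
```

View pics/top0.png

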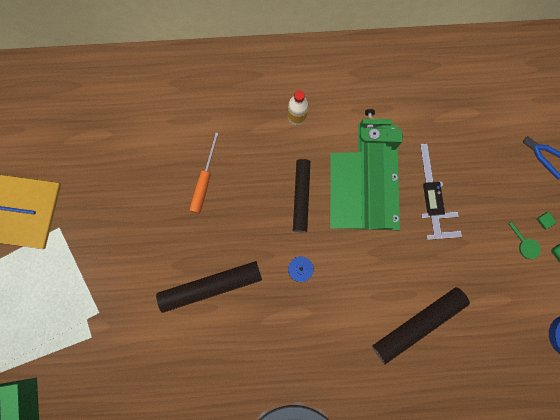

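View pics/scene0.png

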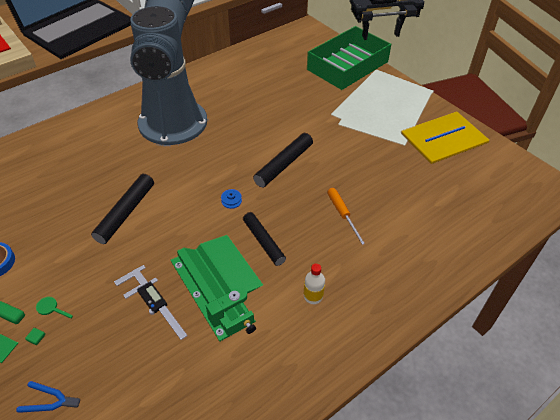

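Top view: there are three black bars, at (302,195), (209,287) and (421,326). The one at (302,195) is the smallest, lies before the ramp and is nearly parallel to the V. I'll check it in a close crop. The jig's V runs up the image, with the ramp on its left.

Run:
```python
import cv2, numpy as np
a=cv2.imread("pics/top0.png")[85:245,195:410]
a=cv2.resize(a,None,fx=3.7,fy=3.7,interpolation=cv2.INTER_CUBIC)
for i in range(200,410,20):
    x=int((i-195+.5)*3.7); cv2.putText(a,str(i),(x,10),0,.35,(255,255,255),1); cv2.line(a,(x,12),(x,18),(255,255,255),1)
for j in range(100,245,20):
    y=int((j-85+.5)*3.7); cv2.putText(a,str(j),(0,y),0,.35,(255,255,255),1); cv2.line(a,(25,y),(32,y),(255,255,255),1)
cv2.imwrite("pics/c1.png",a)
```

```text
(no output)
```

View pics/c1.png

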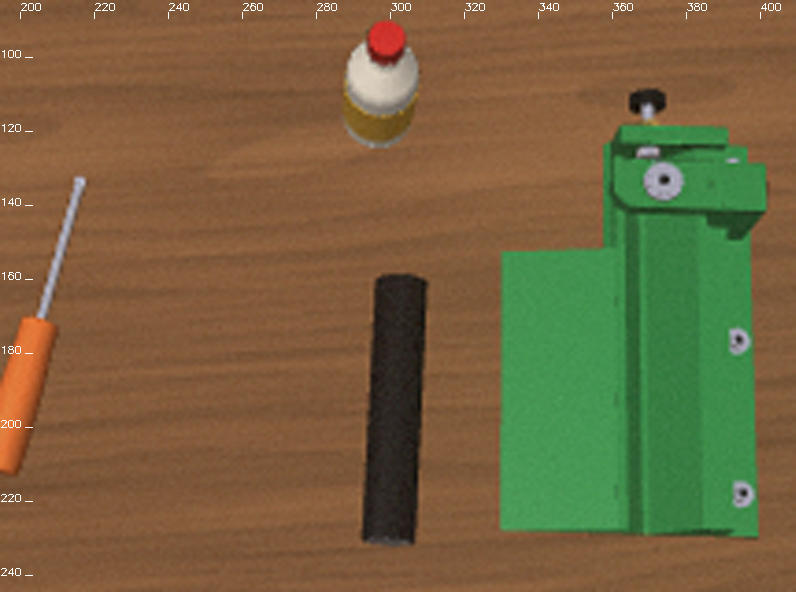

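```bash
cat > h.py <<'E'
import numpy as np, cv2, pickle
from scipy.optimize import least_squares
def ray(d,uv,z,T=None):
    T=d["extrinsics"] if T is None else T
    r=T[:3,:3]@np.linalg.inv(d["intrinsics"])@[uv[0],uv[1],1.]
    c=T[:3,3]; return c+r*(z-c[2])/r[2]
def proj(d,P,T=None):
    T=d["extrinsics"] if T is None else T
    p=(np.asarray(P)-T[:3,3])@T[:3,:3]; p=p@d["intrinsics"].T; return p[...,:2]/p[...,2:]
def jig2w(j,P):
    P=np.asarray(P,float)/1000; c,s=np.cos(j[2]),np.sin(j[2])
    return np.stack([j[0]+c*P[...,0]-s*P[...,1],j[1]+s*P[...,0]+c*P[...,1],P[...,2]],-1)
def w2jig(j,p):
    c,s=np.cos(j[2]),np.sin(j[2]);dx,dy=p[0]-j[0],p[1]-j[1]
    return np.array([c*dx+s*dy,-s*dx+c*dy])*1000
E
python3 - <<'E'
from h import *
d=pickle.load(open("top.pkl","rb"))
cr=lambda x,y:np.array([195+x/3.7-.5,85+y/3.7-.5])
px=np.array([cr(500,529),cr(502,252),cr(702,535),cr(643,534),cr(663,181)])
M=[(-100,87,0),(75,87,0),(-100,-28,28),(-100,0,0),(100,0,66)]
f=lambda j:(proj(d,jig2w(j,M))-px).ravel()
r=least_squares(f,[.6,-.15,0]);j=r.x;print(j,r.fun.reshape(-1,2).round(2))
np.save("jig.npy",j)
for n,p,z in [("near top",(389,540),.032),("far top",(401,276),.032),("axis near",(389,540),.016),("axis far",(401,278),.016),("bottle foot",(377,140),0),("drv tip",(80,182),.005),("drv handle",(20,400),.013)]:
    w=ray(d,cr(*p),z);print(n,w.round(4),w2jig(j,w).round(1))
for p in [(288,269),(302,269),(312,269)]:
    w=ray(d,p,.013);print("pulley",w.round(4),w2jig(j,w).round(1))
# scene overlay
e=pickle.load(open("scene.pkl","rb"));im=e["pixels"].copy()
L=[[(-100,87,0),(75,87,0)],[(-100,13,13),(130,13,13)],[(-100,-28,28),(130,-28,28)],[(-100,0,0),(-100,-28,28)],[(-100,-66,0),(135,-66,0)],[(-100,17,13),(-100,87,0)]]
im=cv2.resize(im[180:350,140:320],None,fx=4,fy=4,interpolation=cv2.INTER_CUBIC)
for l in L:
    q=((proj(e,jig2w(j,l))-[140,180]+.5)*4).astype(int);cv2.line(im,tuple(map(int,q[0])),tuple(map(int,q[1])),(255,0,255),1)
cv2.imwrite("pics/s1.png",im[:600])
E
```

```text
[ 0.55214943 -0.20886225 -0.09848693] [[-0.41  0.51]
 [-0.09  0.07]
 [-0.11 -1.12]
 [ 0.13  0.57]
 [ 0.47 -0.  ]]
near top [ 0.4553 -0.0444  0.032 ] [-112.5  154.1]
far top [ 0.6139 -0.0633  0.032 ] [ 47.1 151. ]
axis near [ 0.4575 -0.0455  0.016 ] [-110.2  153.3]
axis far [ 0.6176 -0.0645  0.016 ] [ 50.9 150. ]
bottle foot [ 0.714  -0.0576  0.    ] [146.2 166.4]
drv tip [0.6955 0.1296 0.005 ] [109.3 350.9]
drv handle [0.5563 0.1694 0.013 ] [-33.  376.8]
pulley [ 0.3763 -0.0146  0.013 ] [-194.1  176. ]
pulley [ 0.3744 -0.0446  0.013 ] [-193.  146.]
pulley [ 0.3731 -0.066   0.013 ] [-192.3  124.5]
```

View pics/s1.png

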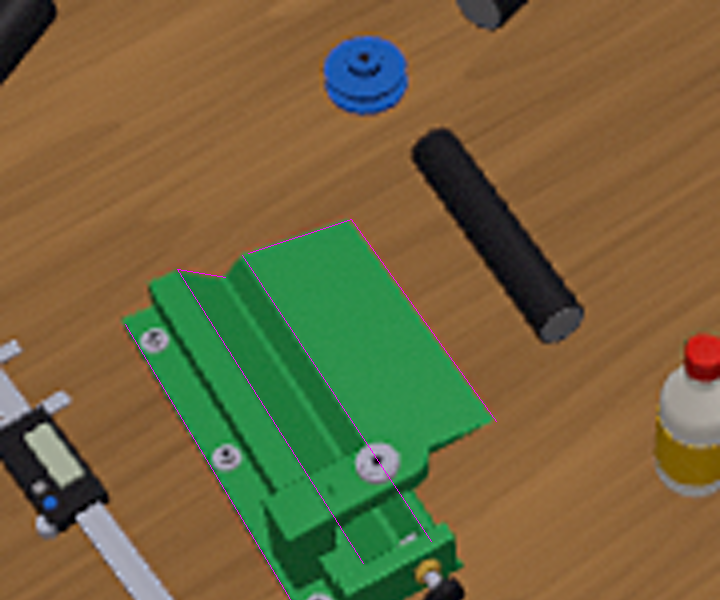

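Only the (302,195) bar measures about 160 mm, from jig x -111 to 50 at y ≈ 152, so it is the right one. The jig overlay matches the scene view (ramp corner at about (350,220) in the crop). I'll approach with the fingers open along the bar so that the push has two contacts.

```bash
cat > go.py <<'E'
import sys
from h import *
from scipy.spatial.transform import Rotation as R
from rig import telemetry
j=np.load("jig.npy")
s=telemetry.read_state(); Rt=s["tcp_rot"]; p=s["position"]
print("t",s["time_s"],"jig tcp",w2jig(j,p).round(1),p[2].round(4),"F",s["force"].round(2),"open",round(s["opening"],3))
a=j[2]; x=np.array([-np.sin(a),np.cos(a),0]);y=np.array([np.cos(a),np.sin(a),0]);Rg=np.stack([x,y,[0,0,-1]],1)
if len(sys.argv)>3:
    w=jig2w(j,[float(v) for v in sys.argv[1:4]])
    print("shift",(Rt.T@(w-p)).round(4),"rot",R.from_matrix(Rt.T@Rg).as_rotvec().round(4))
E
python3 go.py -31 205 100
```

```text
t 0.1 jig tcp [-343.7  735.4] 0.1868 F [-0.59  0.08 -0.2 ] open 1.002
shift [-0.4838 -0.3806  0.0873] rot [-1.9000e-03  8.0000e-04  1.1995e+00]
```

>>> servo_tool(
  targets=[
    [[-0.044,-0.035,0],[0,0,0.1]],
    [[-0.088,-0.07,0],[0,0,0.22]],
    [[-0.132,-0.105,0],[0,0,0.34]],
    [[-0.176,-0.14,0],[0,0,0.46]],
    [[-0.22,-0.175,0],[0,0,0.58]],
    [[-0.264,-0.21,0.01],[0,0,0.7]],
    [[-0.308,-0.245,0.025],[0,0,0.82]],
    [[-0.352,-0.28,0.04],[0,0,0.94]],
    [[-0.396,-0.315,0.055],[0,0,1.06]],
    [[-0.44,-0.348,0.07],[0,0,1.15]],
    [[-0.484,-0.381,0.086],[0,0,1.2]],
    [[-0.484,-0.381,0.086],[0,0,1.2]],
  ],
)

```text
time_s: 1.6
position: [0.5436, -0.0053, 0.1003]
tcp_rot: [[0.104, 0.995, 0.0], [0.995, -0.104, -0.001], [-0.001, 0.0, -1.0]]
force: [-0.6, -0.7, 0.1]
opening: 1.002
```

```bash
python3 go.py -31 205 10
```

```text
t 1.6 jig tcp [-28.5 201.8] 0.1003 F [-0.64 -0.67  0.1 ] open 1.002
shift [ 0.0032 -0.0025  0.0903] rot [ 0.0001  0.0005 -0.0059]
```

>>> servo_tool(
  targets=[
    [[0.003,-0.0025,0.03],[0,0,-0.006]],
    [[0.003,-0.0025,0.06],[0,0,-0.006]],
    [[0.003,-0.0025,0.08],[0,0,-0.006]],
    [[0.003,-0.0025,0.09],[0,0,-0.006]],
    [[0.003,-0.0025,0.09],[0,0,-0.006]],
  ],
)

```text
time_s: 2.22
position: [0.5391, 0.0024, 0.0114]
tcp_rot: [[0.092, 0.996, -0.001], [0.996, -0.092, 0.0], [0.0, -0.001, -1.0]]
force: [-0.5, 0.5, 1.3]
opening: 0.999
```

```bash
python3 go.py -31 113 10
python3 - <<'E'
from rig import eyes
import cv2
cv2.imwrite("pics/w1.png",eyes.capture("wrist")["pixels"])
E
```

```text
t 2.225 jig tcp [-33.7 209. ] 0.0114 F [-0.51  0.53  1.3 ] open 0.999
shift [-0.096   0.0021  0.0013] rot [-0.0015 -0.0002  0.0063]
```

View pics/w1.png

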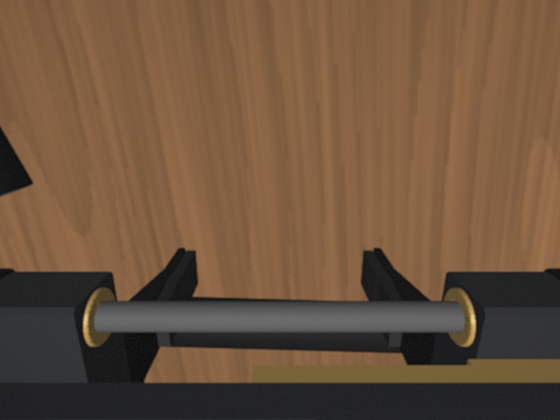

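The wrist view shows the bar ahead of both fingers (row ~325, columns 170–400), centred and not yet touched. Now I push it along the bench.

>>> servo_tool(
  targets=[
    [[-0.012,0.002,0.001],[0,0,0.006]],
    [[-0.022,0.002,0.001],[0,0,0.006]],
    [[-0.028,0.002,0.001],[0,0,0.006]],
    [[-0.033,0.002,0.001],[0,0,0.006]],
    [[-0.038,0.002,0.001],[0,0,0.006]],
    [[-0.044,0.002,0.001],[0,0,0.006]],
    [[-0.05,0.002,0.001],[0,0,0.006]],
    [[-0.056,0.002,0.001],[0,0,0.006]],
    [[-0.062,0.002,0.001],[0,0,0.006]],
    [[-0.068,0.002,0.001],[0,0,0.006]],
    [[-0.074,0.002,0.001],[0,0,0.006]],
    [[-0.078,0.002,0.001],[0,0,0.006]],
  ],
)

```text
time_s: 3.78
position: [0.5345, -0.0766, 0.0107]
tcp_rot: [[0.099, 0.995, 0.0], [0.995, -0.099, -0.0], [-0.0, 0.0, -1.0]]
force: [-0.2, 0.4, 0.0]
opening: 1.0
```

```bash
python3 go.py -31 113 10
python3 - <<'E'
from rig import eyes
import cv2,numpy as np
a=eyes.capture("top")["pixels"][100:250,250:410];b=eyes.capture("scene")["pixels"][185:345,165:315]
f=lambda i:cv2.resize(i,(400,400),interpolation=cv2.INTER_CUBIC)
cv2.imwrite("pics/m1.png",np.hstack([f(a),f(b)]))
E
```

```text
t 3.775 jig tcp [-30.5 129.9] 0.0107 F [-0.23  0.38  0.02] open 1.0
shift [-0.0169 -0.0004  0.0007] rot [ 0.      0.     -0.0008]
```

View pics/m1.png

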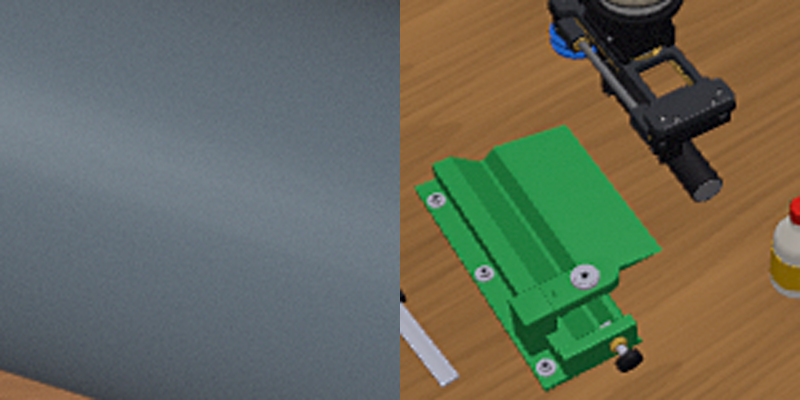

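Run:
```python
from h import *
from rig import eyes,telemetry
j=np.load("jig.npy");s=telemetry.read_state()
e=eyes.capture("scene");im=e["pixels"].copy();pickle.dump(e,open("scene1.pkl","wb"))
z=5;o=np.array([205,160])
a=cv2.resize(im[160:280,205:330],None,fx=z,fy=z,interpolation=cv2.INTER_CUBIC)
def pt(P,c):
    q=(proj(e,P)-o+.5)*z;cv2.circle(a,tuple(map(int,q)),3,c,-1)
for yy in (-.0585,-.0435,.0435,.0585):
    pt(s["position"]+s["tcp_rot"]@[0,yy,0],(0,0,255)); pt(s["position"]+s["tcp_rot"]@[0,yy,-.05],(0,255,255))
cv2.imwrite("pics/s2.png",a)
```

```text
(no output)
```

View pics/s2.png

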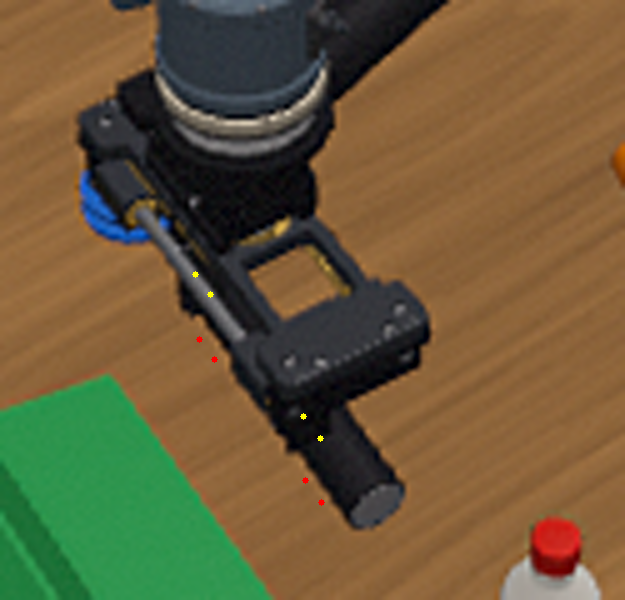

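Run:
```python
from h import *
from rig import eyes,telemetry
j=np.load("jig.npy");s=telemetry.read_state()
e=eyes.capture("wrist");T=np.eye(4);T[:3,:3]=s["tcp_rot"];T[:3,3]=s["position"];T=T@e["T_tool_cam"]
print(e["T_tool_cam"].round(3),s["position"],s["joint_positions"].round(2))
im=e["pixels"].copy()
def pt(P,c):
    q=proj(e,P,T);print(q.round(0));cv2.circle(im,tuple(map(int,np.clip(q,-999,999))),4,c,-1)
for yy in (-.0435,.0435): pt(s["position"]+s["tcp_rot"]@[0,yy,0],(0,0,255))
for p in [(-31,152,32),(-31,152,0),(49,150,16),(-31,87,0)]: pt(jig2w(j,p),(255,0,255))
cv2.imwrite("pics/w2.png",im)
sc=pickle.load(open("scene.pkl","rb"));print("base",ray(sc,(172,122),0.01))
```

```text
[[ 0.    -0.952 -0.305  0.085]
 [ 1.     0.     0.001 -0.001]
 [-0.001 -0.305  0.952 -0.198]
 [ 0.     0.     0.     1.   ]] [ 0.53451425 -0.07635974  0.01065332] [-20.    39.42 102.01   0.    38.57 -14.3 ]
[210. 241.]
[349. 241.]
[279. 220.]
[279. 203.]
[413. 214.]
[279. 292.]
base [ 0.00727614 -0.00704896  0.01      ]
```

View pics/w2.png

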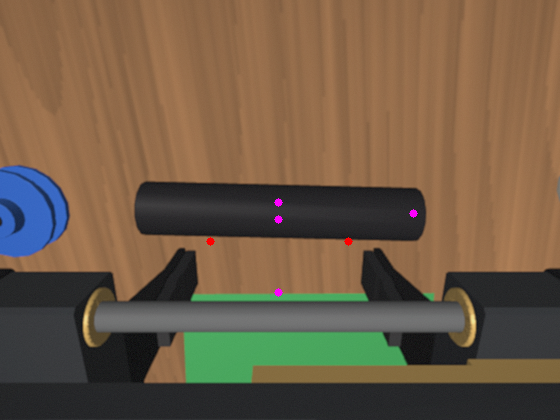

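The wrist view shows the bar at rows 185–240, behind the fingers, so the fingertips passed over it without touching. The tips appear at (190,252) and (368,252), not at the projected TCP points (210,241) and (349,241). By that, the open fingers end about 40 mm above the reported TCP. I'll go back up and behind the bar, then see whether this changes with the opening.

>>> servo_tool(
  targets=[
    [[0,0,-0.03],[0,0,0]],
    [[0,0,-0.06],[0,0,0]],
    [[0.03,0,-0.07],[0,0,0]],
    [[0.06,0,-0.07],[0,0,0]],
    [[0.08,0,-0.07],[0,0,0]],
    [[0.08,0,-0.07],[0,0,0]],
  ],
  gripper=0.04,
)

```text
time_s: 4.72
position: [0.5421, 0.0047, 0.0804]
tcp_rot: [[0.096, 0.995, -0.001], [0.995, -0.096, -0.0], [-0.0, -0.001, -1.0]]
force: [-0.0, 0.2, -0.0]
opening: 0.477
```

```bash
python3 go.py -31 205 10
python3 - <<'E'
from rig import eyes
import cv2
cv2.imwrite("pics/w3.png",eyes.capture("wrist")["pixels"])
E
```

```text
t 4.725 jig tcp [-31.  211.6] 0.0804 F [-0.04  0.23 -0.03] open 0.477
shift [-0.0066  0.      0.0704] rot [-0.0007  0.0001  0.0023]
```

>>> servo_tool(
  targets=[
    [[0,0,0],[0,0,0]],
    [[0,0,0],[0,0,0]],
    [[0,0,0],[0,0,0]],
    [[0,0,0],[0,0,0]],
  ],
  gripper=0.0,
)

```text
time_s: 5.28
position: [0.5424, 0.0031, 0.0806]
tcp_rot: [[0.099, 0.995, -0.0], [0.995, -0.099, -0.0], [-0.0, -0.0, -1.0]]
force: [0.2, -0.6, -0.0]
opening: 0.09
```

```bash
python3 go.py -31 205 10
python3 - <<'E'
from rig import eyes
import cv2,numpy as np
b=eyes.capture("wrist")["pixels"]
cv2.imwrite("pics/w4.png",np.hstack([cv2.imread("pics/w3.png")[150:,80:480],b[150:,80:480]]))
E
```

```text
t 5.275 jig tcp [-30.5 209.9] 0.0806 F [ 0.15 -0.6  -0.01] open 0.09
shift [-0.0049 -0.0005  0.0706] rot [-0.      0.0001 -0.0011]
```

View pics/w4.png

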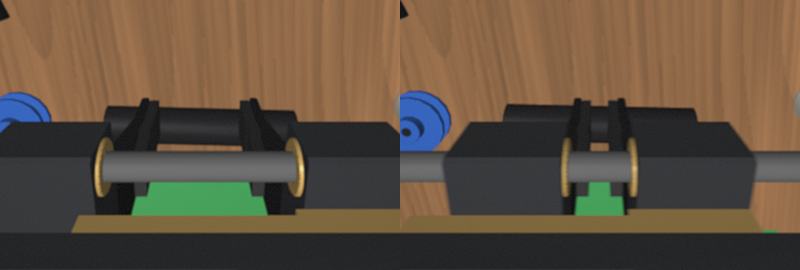

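The fingertips stay at the same row for every opening, so the real tips lie a fixed 35–45 mm behind the reported TCP. I'll find the exact value by lightly touching the bench behind the bar.

>>> servo_tool(
  targets=[
    [[0,0,0.03],[0,0,0]],
    [[0,0,0.06],[0,0,0]],
    [[0,0,0.085],[0,0,0]],
    [[0,0,0.1],[0,0,0]],
    [[0,0,0.104],[0,0,0]],
    [[0,0,0.106],[0,0,0]],
    [[0,0,0.108],[0,0,0]],
    [[0,0,0.11],[0,0,0]],
    [[0,0,0.11],[0,0,0]],
  ],
  gripper=0.087,
)

```text
time_s: 6.45
position: [0.5426, 0.0034, -0.0291]
tcp_rot: [[0.099, 0.995, 0.0], [0.995, -0.099, -0.0], [-0.0, 0.0, -1.0]]
force: [-0.1, -0.7, -0.1]
opening: 0.965
```

>>> servo_tool(
  targets=[
    [[0,0,0.0015],[0,0,0]],
    [[0,0,0.003],[0,0,0]],
    [[0,0,0.0045],[0,0,0]],
    [[0,0,0.0045],[0,0,0]],
  ],
)

```text
time_s: 6.95
position: [0.5423, 0.0034, -0.034]
tcp_rot: [[0.099, 0.995, -0.0], [0.995, -0.099, 0.0], [0.0, -0.0, -1.0]]
force: [-0.9, -0.3, -0.6]
opening: 0.998
```

>>> servo_tool(
  targets=[
    [[0,0,0.001],[0,0,0]],
    [[0,0,0.002],[0,0,0]],
    [[0,0,0.003],[0,0,0]],
    [[0,0,0.003],[0,0,0]],
  ],
)

```text
time_s: 7.45
position: [0.5425, 0.0034, -0.0345]
tcp_rot: [[0.099, 0.995, 0.001], [0.995, -0.099, -0.0], [-0.0, 0.001, -1.0]]
force: [-2.9, 0.2, 17.5]
opening: 1.0
```

The tips touch the bench at a reported z of -0.0345, so the offset is 34.5 mm. I lift the tips to 10 mm above the bench and push.

>>> servo_tool(
  targets=[
    [[0,0,-0.0125],[0,0,0]],
    [[-0.012,0,-0.0125],[0,0,0]],
    [[-0.022,0,-0.0125],[0,0,0]],
    [[-0.028,0,-0.0125],[0,0,0]],
    [[-0.032,0,-0.0125],[0,0,0]],
    [[-0.036,0,-0.0125],[0,0,0]],
    [[-0.041,0,-0.0125],[0,0,0]],
    [[-0.046,0,-0.0125],[0,0,0]],
    [[-0.051,0,-0.0125],[0,0,0]],
    [[-0.056,0,-0.0125],[0,0,0]],
    [[-0.06,0,-0.0125],[0,0,0]],
    [[-0.063,0,-0.0125],[0,0,0]],
  ],
)

```text
time_s: 8.95
position: [0.5362, -0.0596, -0.0243]
tcp_rot: [[0.099, 0.995, 0.0], [0.995, -0.099, -0.0], [-0.0, 0.0, -1.0]]
force: [0.9, 0.6, -0.1]
opening: 1.003
```

```bash
cat > find.py <<'E'
from h import *
from rig import eyes
j=np.load("jig.npy")
e=eyes.capture("scene");a=e["pixels"]
o=np.array([205,190]);z=4;im=cv2.resize(a[190:330,205:325],None,fx=z,fy=z,interpolation=cv2.INTER_CUBIC)
# far end face: grey blob in dark surroundings - print grey-ish pixels near predicted end
import sys
cv2.imwrite(sys.argv[1],im)
hsv=cv2.cvtColor(a,cv2.COLOR_BGR2HSV)
m=((hsv[...,2]>65)&(hsv[...,2]<125)&(hsv[...,1]<45)).astype(np.uint8)
n,_,st,c=cv2.connectedComponentsWithStats(m)
for i in range(1,n):
    if 20<st[i,4]<150 and 215<c[i][0]<300 and 230<c[i][1]<300:
        print(st[i],c[i].round(1),[w2jig(j,ray(e,c[i],h)).round(1).tolist() for h in (.016,.0226,.029)])
E
python3 go.py; python3 find.py pics/s3.png
```

```text
t 8.95 jig tcp [-30.5 147. ] -0.0243 F [ 0.86  0.55 -0.06] open 1.003
[264 263  10   8  50] [268.2 266.4] [[46.1, 117.2], [50.1, 114.8], [53.9, 112.6]]
```

The bar now moves with the fingers: its far end is at jig (46,117), which agrees with the TCP. I continue up the ramp.

>>> servo_tool(
  targets=[
    [[-0.005,0,0],[0,0,0]],
    [[-0.01,0,0],[0,0,0]],
    [[-0.015,0,0],[0,0,0]],
    [[-0.02,0,0],[0,0,0]],
    [[-0.025,0,0],[0,0,0]],
    [[-0.03,0,0],[0,0,0]],
    [[-0.035,0,-0.001],[0,0,0]],
    [[-0.04,0,-0.002],[0,0,0]],
    [[-0.045,0,-0.003],[0,0,0]],
    [[-0.05,0,-0.004],[0,0,0]],
    [[-0.055,0,-0.005],[0,0,0]],
    [[-0.06,0,-0.006],[0,0,0]],
  ],
)

```text
time_s: 10.5
position: [0.5303, -0.1193, -0.0183]
tcp_rot: [[0.099, 0.995, 0.0], [0.995, -0.099, -0.0], [-0.0, 0.0, -1.0]]
force: [-0.5, 0.1, 0.2]
opening: 0.998
```

```bash
python3 go.py; python3 find.py pics/s4.png
```

```text
t 10.5 jig tcp [-30.6  87. ] -0.0183 F [-0.45  0.13  0.2 ] open 0.998
[217 217  21  28  94] [226.9 230.6] [[-99.2, 86.2], [-94.3, 84.0], [-89.5, 81.9]]
[242 272  11   8  51] [246.9 275.5] [[42.2, 62.4], [46.2, 60.4], [50.1, 58.4]]
```

>>> servo_tool(
  targets=[
    [[-0.005,0,-0.001],[0,0,0]],
    [[-0.01,0,-0.002],[0,0,0]],
    [[-0.015,0,-0.003],[0,0,0]],
    [[-0.02,0,-0.004],[0,0,0]],
    [[-0.025,0,-0.005],[0,0,0]],
    [[-0.03,0,-0.006],[0,0,0]],
    [[-0.035,0,-0.007],[0,0,0]],
    [[-0.04,0,-0.007],[0,0,0]],
    [[-0.044,0,-0.007],[0,0,0]],
    [[-0.047,0,-0.007],[0,0,0]],
    [[-0.05,0,-0.007],[0,0,0]],
    [[-0.052,0,-0.007],[0,0,0]],
  ],
)

```text
time_s: 12.05
position: [0.5251, -0.171, -0.0114]
tcp_rot: [[0.099, 0.995, 0.0], [0.995, -0.099, -0.0], [-0.0, 0.0, -1.0]]
force: [0.9, 0.5, -0.0]
opening: 1.007
```

```bash
python3 go.py; python3 find.py pics/s5.png
```

```text
t 12.05 jig tcp [-30.6  35. ] -0.0114 F [ 0.94  0.47 -0.05] open 1.007
[218 283  10   9  57] [223.  287.3] [[41.5, 0.6], [45.5, -1.0], [49.4, -2.5]]
```

View pics/s5.png

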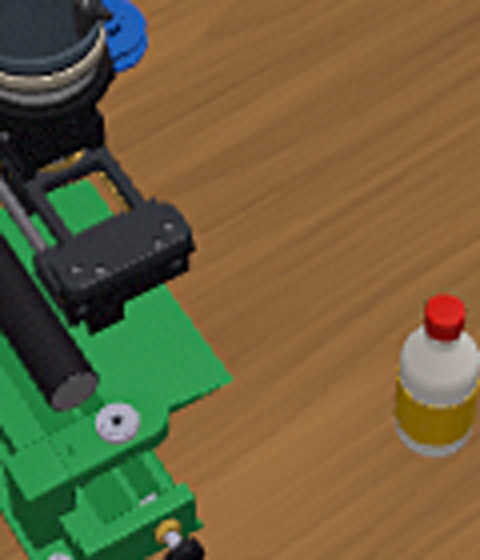

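The bar lies in the V; its far end is at (73,388) in the crop, jig x ≈ 45. Now I back off, lift, close the fingers and go behind the near end.

>>> servo_tool(
  targets=[
    [[0.01,0,0],[0,0,0]],
    [[0.012,0,-0.03],[0,0,0]],
    [[0.012,0,-0.05],[0,0,0]],
    [[0,-0.03,-0.05],[0,0,0]],
    [[-0.012,-0.065,-0.05],[0,0,0]],
    [[-0.024,-0.1,-0.05],[0,0,0]],
    [[-0.035,-0.125,-0.05],[0,0,0]],
    [[-0.035,-0.125,-0.05],[0,0,0]],
    [[-0.035,-0.125,-0.03],[0,0,0]],
    [[-0.035,-0.125,-0.01],[0,0,0]],
    [[-0.035,-0.125,0.007],[0,0,0]],
    [[-0.035,-0.125,0.007],[0,0,0]],
  ],
  gripper=0.0,
)

```text
time_s: 13.6
position: [0.3979, -0.1925, -0.0192]
tcp_rot: [[0.098, 0.995, -0.001], [0.995, -0.098, 0.001], [0.001, -0.001, -1.0]]
force: [-0.4, 0.1, 0.1]
opening: 0.008
```

```bash
python3 go.py -135 0 -18.5; python3 find.py pics/s6.png
```

```text
t 13.6 jig tcp [-155.1    1.1] -0.0192 F [-0.35  0.14  0.13] open 0.008
shift [-0.0011  0.0201 -0.0007] rot [-0.0009 -0.0008  0.0004]
[218 283  11   9  57] [223.2 287.1] [[41.4, 1.1], [45.4, -0.5], [49.3, -2.0]]
```

>>> servo_tool(
  targets=[
    [[-0.001,0.01,0],[0,0,0]],
    [[-0.001,0.018,0],[0,0,0]],
    [[-0.001,0.023,0],[0,0,0]],
    [[-0.001,0.028,0],[0,0,0]],
    [[-0.001,0.034,0],[0,0,0]],
    [[-0.001,0.04,0],[0,0,0]],
    [[-0.001,0.046,0],[0,0,0]],
    [[-0.001,0.052,0],[0,0,0]],
    [[-0.001,0.058,0],[0,0,0]],
    [[-0.001,0.064,0],[0,0,0]],
    [[-0.001,0.07,0],[0,0,0]],
    [[-0.001,0.074,0],[0,0,0]],
  ],
)

```text
time_s: 15.15
position: [0.4714, -0.2016, -0.0184]
tcp_rot: [[0.099, 0.995, 0.0], [0.995, -0.099, -0.0], [-0.0, 0.0, -1.0]]
force: [-1.5, -0.3, -0.2]
opening: 0.002
```

```bash
python3 go.py -45 0 -18.5; python3 find.py pics/s7.png
```

```text
t 15.15 jig tcp [-81.   -0.7] -0.0184 F [-1.47 -0.35 -0.2 ] open 0.002
shift [0.0007 0.036  0.0001] rot [ 0.0004  0.0002 -0.0003]
```

View pics/s7.png

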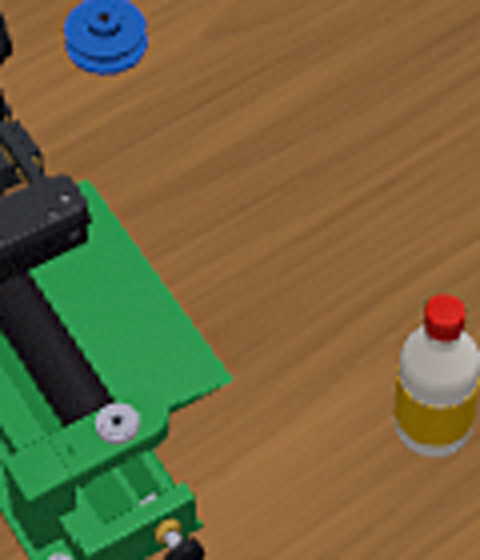

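The bar is sliding under the bush arm, with its front end hidden near (100,410). I keep pushing.

>>> servo_tool(
  targets=[
    [[0,0.004,0],[0,0,0]],
    [[0,0.009,0],[0,0,0]],
    [[0,0.014,0],[0,0,0]],
    [[0,0.019,0],[0,0,0]],
    [[0,0.023,0],[0,0,0]],
    [[0,0.026,0],[0,0,0]],
    [[0,0.028,0],[0,0,0]],
    [[0,0.03,0],[0,0,0]],
  ],
)

```text
time_s: 16.2
position: [0.5007, -0.2044, -0.0184]
tcp_rot: [[0.099, 0.995, -0.0], [0.995, -0.099, 0.0], [0.0, -0.0, -1.0]]
force: [-1.7, -0.3, 0.8]
opening: 0.004
```

>>> servo_tool(
  targets=[
    [[0,0.001,0],[0,0,0]],
    [[0,0.002,0],[0,0,0]],
    [[0,0.003,0],[0,0,0]],
    [[0,0.003,0],[0,0,0]],
  ],
)

```text
time_s: 16.7
position: [0.5039, -0.2048, -0.0183]
tcp_rot: [[0.099, 0.995, 0.0], [0.995, -0.099, -0.0], [-0.0, 0.0, -1.0]]
force: [-1.2, 0.7, 0.5]
opening: 0.009
```

Now at jig x ≈ -48. Small steps until the force rises.

>>> servo_tool(
  targets=[
    [[0,0.001,0],[0,0,0]],
    [[0,0.002,0],[0,0,0]],
    [[0,0.002,0],[0,0,0]],
  ],
)

```text
time_s: 17.08
position: [0.5059, -0.205, -0.0183]
tcp_rot: [[0.099, 0.995, 0.0], [0.995, -0.099, -0.0], [-0.0, 0.0, -1.0]]
force: [-0.7, 0.9, -0.4]
opening: 0.007
```

>>> servo_tool(
  targets=[
    [[0,0.001,0],[0,0,0]],
    [[0,0.002,0],[0,0,0]],
    [[0,0.002,0],[0,0,0]],
  ],
)

```text
time_s: 17.45
position: [0.5078, -0.2052, -0.0183]
tcp_rot: [[0.099, 0.995, 0.0], [0.995, -0.099, -0.0], [-0.0, 0.0, -1.0]]
force: [-0.6, 0.2, -0.1]
opening: 0.003
```

>>> servo_tool(
  targets=[
    [[0,0.001,0],[0,0,0]],
    [[0,0.0015,0],[0,0,0]],
    [[0,0.0015,0],[0,0,0]],
  ],
)

```text
time_s: 17.82
position: [0.5092, -0.2053, -0.0183]
tcp_rot: [[0.099, 0.995, 0.0], [0.995, -0.099, -0.0], [-0.0, 0.0, -1.0]]
force: [-1.7, 0.1, 0.2]
opening: 0.009
```

>>> servo_tool(
  targets=[
    [[0,0.001,0],[0,0,0]],
    [[0,0.0015,0],[0,0,0]],
    [[0,0.0015,0],[0,0,0]],
  ],
)

```text
time_s: 18.2
position: [0.5107, -0.2055, -0.0184]
tcp_rot: [[0.099, 0.995, 0.0], [0.995, -0.099, -0.0], [-0.0, 0.0, -1.0]]
force: [-1.4, 1.5, 0.4]
opening: 0.004
```

```bash
python3 go.py; python3 find.py pics/s8.png
```

```text
t 18.2 jig tcp [-41.5  -0.7] -0.0184 F [-1.4   1.51  0.41] open 0.004
```

>>> servo_tool(
  targets=[
    [[0,0.001,0],[0,0,0]],
    [[0,0.0015,0],[0,0,0]],
    [[0,0.0015,0],[0,0,0]],
  ],
)

```text
time_s: 18.62
position: [0.5123, -0.2056, -0.0183]
tcp_rot: [[0.099, 0.995, 0.0], [0.995, -0.099, -0.0], [-0.0, 0.0, -1.0]]
force: [-0.5, 0.4, 0.2]
opening: 0.007
```

>>> servo_tool(
  targets=[
    [[0,0.001,0],[0,0,0]],
    [[0,0.0015,0],[0,0,0]],
    [[0,0.0015,0],[0,0,0]],
  ],
)

```text
time_s: 19.0
position: [0.5138, -0.2058, -0.0183]
tcp_rot: [[0.099, 0.995, 0.0], [0.995, -0.099, -0.0], [-0.0, 0.0, -1.0]]
force: [-0.4, 0.4, 0.2]
opening: 0.002
```

```bash
python3 go.py
python3 - <<'E'
from rig import eyes
import cv2,numpy as np
cv2.imwrite("pics/s9.png",cv2.resize(eyes.capture("scene")["pixels"][210:340,170:285],None,fx=4.5,fy=4.5,interpolation=cv2.INTER_CUBIC))
E
```

```text
t 19.0 jig tcp [-38.5  -0.7] -0.0183 F [-0.38  0.37  0.17] open 0.002
```

View pics/s9.png

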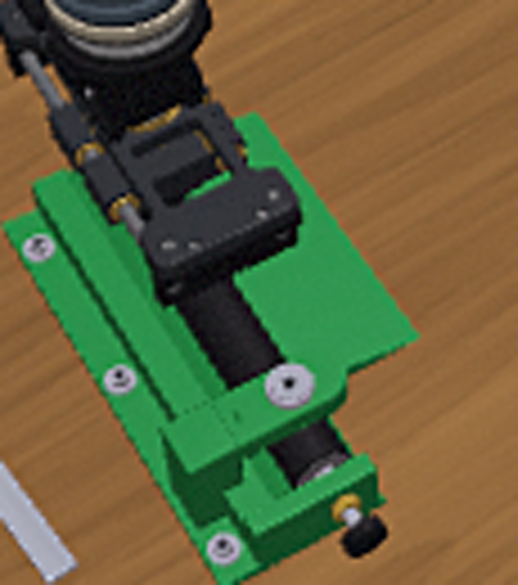

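The bar's far end is through the bush, close to the stop tip at crop (322,468). I continue in small steps until contact shows in the force.

>>> servo_tool(
  targets=[
    [[0,0.001,0],[0,0,0]],
    [[0,0.0015,0],[0,0,0]],
    [[0,0.0015,0],[0,0,0]],
  ],
)

```text
time_s: 19.42
position: [0.5151, -0.2059, -0.0184]
tcp_rot: [[0.099, 0.995, -0.0], [0.995, -0.099, 0.0], [0.0, -0.0, -1.0]]
force: [-1.2, -0.3, 0.9]
opening: 0.007
```

>>> servo_tool(
  targets=[
    [[0,0.001,0],[0,0,0]],
    [[0,0.0015,0],[0,0,0]],
    [[0,0.0015,0],[0,0,0]],
  ],
)

```text
time_s: 19.8
position: [0.5151, -0.2057, -0.0184]
tcp_rot: [[0.098, 0.995, -0.003], [0.995, -0.098, 0.001], [0.001, -0.003, -1.0]]
force: [-4.4, -0.8, 2.9]
opening: 0.008
```

>>> servo_tool(
  targets=[
    [[0,0.001,0],[0,0,0]],
    [[0,0.001,0],[0,0,0]],
    [[0,0.001,0],[0,0,0]],
  ],
)

```text
time_s: 20.18
position: [0.5151, -0.2057, -0.0185]
tcp_rot: [[0.098, 0.995, -0.005], [0.995, -0.098, 0.002], [0.001, -0.005, -1.0]]
force: [-6.6, -1.9, 4.3]
opening: 0.006
```

```bash
python3 go.py
```

```text
t 20.175 jig tcp [-37.2  -0.4] -0.0185 F [-6.63 -1.9   4.27] open 0.006
```

It is firmly against the stop: the position has stalled and the force rises to 7 N. I back straight off, then lift clear.

>>> servo_tool(
  targets=[
    [[0,-0.003,0],[0,0,0]],
    [[0,-0.008,0],[0,0,0]],
    [[0,-0.016,0],[0,0,0]],
    [[0,-0.03,0],[0,0,0]],
    [[0,-0.04,-0.03],[0,0,0]],
    [[0,-0.04,-0.08],[0,0,0]],
    [[0,-0.04,-0.13],[0,0,0]],
    [[0,-0.09,-0.14],[0,0,0]],
    [[0,-0.14,-0.14],[0,0,0]],
    [[0,-0.14,-0.14],[0,0,0]],
    [[0,-0.14,-0.14],[0,0,0]],
  ],
)

```text
time_s: 21.55
position: [0.3787, -0.1929, 0.1219]
tcp_rot: [[0.1, 0.995, 0.001], [0.995, -0.1, -0.001], [-0.001, 0.002, -1.0]]
force: [0.6, -0.1, -0.4]
opening: 0.005
```

```bash
python3 go.py
python3 - <<'E'
from h import *
from rig import eyes
j=np.load("jig.npy")
for n in ("top","scene"):
    e=eyes.capture(n);a=e["pixels"];g=a.max(2)
    cv2.imwrite(f"pics/f_{n}.png",a)
    # brightness along the bar's top line (z 38.6, y 0)
    xs=np.arange(-60,146,2);q=proj(e,jig2w(j,np.stack([xs,0*xs,0*xs+38.0],1)))
    v=cv2.remap(g,q[:,0].astype(np.float32)[None],q[:,1].astype(np.float32)[None],cv2.INTER_LINEAR)[0]
    print(n,list(zip(xs.tolist(),v.tolist())))
# others moved?
o=pickle.load(open("top.pkl","rb"))["pixels"];t=cv2.imread("pics/f_top.png")
df=(cv2.absdiff(o,t).max(2)>40).astype(np.uint8);k,_,st,c=cv2.connectedComponentsWithStats(df)
print([(st[i].tolist()) for i in range(1,k) if st[i,4]>12])
o=pickle.load(open("scene.pkl","rb"))["pixels"];t=cv2.imread("pics/f_scene.png")
df=(cv2.absdiff(o,t).max(2)>40).astype(np.uint8);k,_,st,c=cv2.connectedComponentsWithStats(df)
print([(st[i].tolist()) for i in range(1,k) if st[i,4]>12])
E
```

```text
t 21.55 jig tcp [-174.2   -1.1] 0.1219 F [ 0.61 -0.11 -0.36] open 0.005
top [(-60, 134), (-58, 135), (-56, 136), (-54, 135), (-52, 135), (-50, 138), (-48, 134), (-46, 135), (-44, 134), (-42, 136), (-40, 136), (-38, 139), (-36, 113), (-34, 77), (-32, 78), (-30, 89), (-28, 47), (-26, 43), (-24, 44), (-22, 42), (-20, 42), (-18, 43), (-16, 42), (-14, 42), (-12, 43), (-10, 44), (-8, 41), (-6, 46), (-4, 43), (-2, 44), (0, 45), (2, 46), (4, 45), (6, 43), (8, 42), (10, 44), (12, 45), (14, 43), (16, 46), (18, 45), (20, 44), (22, 45), (24, 45), (26, 43), (28, 46), (30, 42), (32, 42), (34, 43), (36, 43), (38, 44), (40, 44), (42, 43), (44, 44), (46, 44), (48, 46), (50, 46), (52, 44), (54, 42), (56, 43), (58, 43), (60, 42), (62, 43), (64, 45), (66, 45), (68, 44), (70, 43), (72, 47), (74, 44), (76, 42), (78, 43), (80, 44), (82, 44), (84, 44), (86, 47), (88, 45), (90, 70), (92, 74), (94, 108), (96, 146), (98, 146), (100, 134), (102, 190), (104, 200), (106, 198), (108, 198), (110, 200), (112, 199), (114, 199), (116, 199), (118, 200), (120, 184), (122, 154), (124, 112), (126, 55), (128, 41), (130, 10
[... 883 characters left out ...]
178), (90, 160), (92, 186), (94, 171), (96, 123), (98, 142), (100, 153), (102, 131), (104, 83), (106, 73), (108, 89), (110, 66), (112, 47), (114, 44), (116, 45), (118, 45), (120, 45), (122, 46), (124, 48), (126, 44), (128, 41), (130, 52), (132, 66), (134, 115), (136, 166), (138, 156), (140, 152), (142, 151), (144, 153)]
[[367, 125, 7, 3, 17], [34, 142, 526, 278, 104977]]
[[111, 0, 91, 194, 5573], [146, 0, 23, 8, 148], [186, 0, 9, 16, 67], [208, 0, 27, 9, 124], [349, 0, 76, 40, 1358], [185, 15, 32, 35, 796], [168, 22, 92, 56, 1461], [167, 26, 8, 13, 39], [156, 34, 11, 5, 15], [221, 34, 9, 11, 35], [175, 52, 4, 12, 18], [243, 212, 43, 54, 816], [202, 259, 32, 38, 559], [229, 303, 19, 16, 164]]
```

```bash
python3 -c "
from rig import order
print(order.hand_in())"
```

```text
the job is handed in; nothing more can be done
None
```

The bar is loaded and the job is handed in. I rolled the 160 mm bar up the ramp into the V with two open fingertips. Then I pushed it endwise under the bush with the fingers closed until it stalled against the stop screw, at a force of about 7 N. The last logged robot time was 21.6 s of the 48 s allowed.

**Last checks, with the arm withdrawn:**
- **Bar position:** in both cameras the near end is at jig x ≈ -29 mm and the far end at ≈ 130 mm, so the bar is against the stop and lying in the V.
- **Other things on the bench:** in the scene view, the only changes near the bench objects were at the bar's old and new places. In the top view the arm hid much of the picture, so that check was only partial.

**What disagreed:**
- **Reported TCP:** the real fingertips end about 34.5 mm behind it, so my first push passed over the bar without touching it. I measured the offset by touching the bench lightly at about 17 N and allowed for it from then on.
- **Endwise push:** the bar went about 8 mm further than I had planned before the force rose. My assumption that the closed fingers are 15 mm thick on the pushing side was too large.

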